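# Pop the spring-lid box and swing it open

## Task

Get the wider of the two grey spring-lid boxes open without gripping anything: press the front of its lid with the fingertips until the catch lets go, let it spring ajar by itself, then push the lid up and back with the fingers until it leans fully open past upright and stays there. Do it gently, so that the box neither lifts nor shifts noticeably, and leave its contents, the narrower box (still latched shut) and all the other things on the table as they are.

Things in the scene. Friction and masses are not known exactly. Their poses are not given: they have to be found in the camera images.
- wide_box: The target: grey loose box, 1.3 to 2.1 kg, 120 deep (x), 150 wide (y), rim 61 mm up, top of the shut lid 72. Origin: centre of its underside. Own -x is its front (turned at most 0.5 rad from facing along the robot's -x), +x its hinge side. Lid 154 wide, 6 thick; reaches 12 mm beyond the front wall, with a 5 mm gap over the rim when shut.
- wide_box_lid (a joint): Lid angle, rad: 0 shut and latched, growing as it opens. Pressed down to about -0.03 (3 to 4 mm at the pad, about 4 N; firm stop at -0.04) the catch lets go; as the press is withdrawn a damped spring lifts the lid within about 1 s to about 0.4, where it rests. From there it swings freely (0.13 kg): let go before upright (1.57) it falls back to ajar, past it, to its stop at 1.9, and stays.
- wide_box_press (a point): Middle of the 16 x 46 mm dark ribbed pad on top of the wide box's lid, where to press; moves with the lid. Shut: 52 mm in front of the box's origin and 72 mm above its underside. 20 mm behind the lid's front edge.
- wide_box_edge (a point): Middle of the lower front edge of the wide box's lid, moves with the lid, 128 mm from the hinge line. Shut: 72 mm in front of the box's origin, 66 mm up. With the lid ajar it is about 55 mm above the rim, so that fingertips fit under it from the front.
- wide_box_hinge (a point): Middle of the wide box's hinge line, 56 mm behind the box's origin and 66 mm above its underside; the line runs along the box's y.
- narrow_box: The other spring-lid box, made alike but 90 mm wide with a 94 mm lid; to be left shut. Origin: centre of its underside. The boxes stand on either side of the oscilloscope, either way round; oscilloscope and keyboard on it are about 290 mm high, so cross over or in front of them with care.
- narrow_box_lid (a joint): Angle of the narrow box's lid, rad, same meaning.
- sink: Finned heat sink 40 x 40 x 20 mm lying loose in the wide box; origin: centre of its underside.
- spool: Loose solder spool, 60 across, 43 high, origin under its centre.
- tape: Loose roll of amber tape, 51 across, 19 high, lying flat.
- meter: Loose multimeter lying flat, 154 x 78 x 42 mm.
- driver: Loose screwdriver with red handle, 190 mm long.
- felt_marker: Loose marker, 136 mm long, 17 across.
- side_cutters: Loose cutters lying flat, 134 mm long.

How it is judged:
On the way, in this order (a step that is already met when the one before it is completed fails the run):
1. the wide box's lid has been pressed in below its shut position (value of joint wide_box_lid below -0.02 rad).
2. the wide box's lid has sprung ajar (0.25 to 0.6 rad) (value of joint wide_box_lid between 0.25 and 0.6 rad), for 0.2 s.
At the end, for the whole second after the job is handed in: The wide box's lid rests open at more than 1.7 rad; the wide box stands upright within 20 mm of its start with the heat sink on its floor; the narrow box is still latched (lid below 0.02 rad) within 20 mm of its start (value of joint wide_box_lid above 1.7 rad and not (velocity of joint wide_box_lid above 0.1 rad/s) and not (velocity of joint wide_box_lid below -0.1 rad/s) and value of joint narrow_box_lid below 0.02 rad and distance of each of wide_box, narrow_box from where it was at the start of the episode below 0.02 m and angle between wide_box's own z axis and vertical below 0.05 rad and z of sink in the frame of wide_box below 0.02 m); the robot touches nothing.
It fails at once if a box is lifted or tipped (10 mm or 0.1 rad) (height (world z) of any of wide_box, narrow_box above 0.01 m or angle between any of wide_box, narrow_box's own z axis and vertical above 0.1 rad).
It fails at once if the wide box or its lid is squeezed or forced with more than 45 N (contact force between the fingers and wide_box above 45 N).
It fails at once if the narrow box's lid is pressed or opened (value of joint narrow_box_lid above 0.04 rad or value of joint narrow_box_lid below -0.02 rad).
It fails at once if the heat sink is lifted in the box (z of sink in the frame of wide_box above 0.03 m).
It fails at once if another loose thing is moved by more than 25 mm (distance of any of spool, tape, meter, driver, felt_marker, side_cutters from where it was at the start of the episode above 0.025 m).
It also fails if it takes over 51 s, if anything falls off the work surface, if the arm or the gripper's body presses on something with over 40 N, if the wrist force passes 120 N, or if a joint passes its speed limit or range.

## Robot

A 6-joint arm with a two-finger parallel gripper is mounted at the origin on a cart in front of the work surface, level with it; the furniture and walls round the work are solid. World frame = base frame: x ahead of the robot, y to its left, z up, the work surface at z = 0. Lengths are in m, angles in rad, forces in N, time in s.
With the tool pointing down it reaches from about 0.25 to 0.725 m from the base axis. Payload 4 kg.
Tool frame: the origin (TCP) lies on the front face of the gripper's body, between the roots of the fingers; the fingertips stand 73 mm ahead of it and the grasp point (between the pads) lies bot.tcp_to_grasp ahead of it (bot.tcp_to_grasp is the distance from the TCP to the grasp point, in m); z points along the fingers, y is the line along which they close (so a half turn about z gives the same grasp; the last joint's range is limited). The gripper opens to 85 mm and grips with 20 to 120 N. Pads are 22 mm wide; open, the fingers measure 114 mm over their backs; the gripper's body (76 mm by 85 mm) begins 54 mm behind the grasp point. The pads swing forward as they close: fully open they stand 13 mm farther back than shut.
Start: joints at [1.213, 0.241, 0.005, 1.335, 0, 1.571], TCP at [0.175, 0.468, 0.304] pointing down, gripper open.
Joint ranges: [-2.72, 2.72], [-1.05, 1.87], [-1.09, 1.28], [-1.99, 2.15], [-1.42, 1.44], [-3.14, 3.14]. Speed limits (rad/s): [2.79, 2.79, 3.14, 3.14, 3.14, 3.14].

## Interface

Orientations are given as a unit quaternion [x, y, z, w].
In Python, from workcell import bot gives the robot as it stands.
- The arm moves only by the shell command python3 -m jog 'ROWS' [OPENING]. ROWS is JSON, one flat list of numbers, 6 for each row, row after row: the shift along the world's x, y, z scaled (see below), then the turn, a rotation vector about the world's x, y, z scaled (see below). In form: [tx, ty, tz, wx, wy, wz, tx, ty, tz, wx, wy, wz, ...]. A call has 1 to 10 rows; each row is the pose to reach, as a shift and turn from the pose commanded when the call began; what a row does not reach only later rows make up. The controller multiplies each number of a shift by 800 mm and each number of a turn by 2 rad. A row lasts 1/12 s, in which the tool goes at most 41.7 mm and 7.16 degrees, less where a joint would pass 70% of its speed; a pose out of reach is approached as far as the arm can. A call with a number of a shift or a turn outside -1 to 1 is refused whole. A call with a gripper value outside its range is refused whole. OPENING is the opening, from -1 (shut) to 1 (fully open), set as the call begins (- or left out, the last holds). The fingers move at their own pace and stop on an object; the grip force is fixed at half the most. Time passes only in rows, so rows that repeat a pose let the fingers close. It gives the time, the measured TCP pose, the force, the opening and the grip force at its end, in the units of the state.
- bot.get_obs(): the state, without advancing time (a new reading comes with each control period).
- bot.camera(name): name is "scene" or "side" or "wrist"; returns (picture, depth): 480x640x3 uint8, red, green, blue; 480x640 float32, m along the optical axis (not along the pixel's ray), 0 where there is no reading.
- bot.calibration(name): a dict with "intrinsics" (3x3 intrinsics, pixels), "dist" ([k1, k2, p1, p2, k3] as OpenCV has them; the pictures are not rectified), "pose" (4x4, takes a point from camera to world coordinates). Camera axes: x right, y up, looking along -z (the intrinsics and any distortion apply to the point x, -y, -z); pixel columns grow to the right and rows downward; lengths in m; the calibration is good to about 2 mm. A picture is of the moment at which its call begins: read the wrist's pose just before it. calibration takes no time and is no camera call; for the wrist camera it gives the pose at the moment of the call.
- bot.job_done(): hands the job in; it is judged then, once.
Trained networks look in the newest picture that a camera, given by its name, has taken for a name from the list of things; names that differ only in an ending like _2 or _b are one class to them, and where a whole thing is asked for, a point or a joint stands for the part that bears it (a point fixed in the world has none). Each returns a list of dicts, best first, with "confidence" (0 to 1); they miss things now and then, are a little off and sometimes report something else, mostly with a low value. They report only what shows in the picture. A call takes as long as a camera call.
- bot.find_in(label, camera): "at" ([x, y, z] in m, in the coordinates of the camera as it stood for that picture, good to about 4 mm: the middle of the surface that is visible of it).
- bot.tip_of(label, camera): "at" ([x, y, z] in m, in the coordinates of the camera as it stood for that picture, good to about 4 mm: a listed point, or the origin of a listed thing).
The state is a dict: "clock": time; "joint_pos": joint angles; "joint_vel": joint speeds; "tau": joint torques, N m; "eef_pos": TCP position; "tool_rot": TCP orientation; "ft_force": force on the tool from outside, world axes, zero at the start; "ft_torque": the same for the moment, N m; "grip_width": finger opening in m; "grasp_force": force on a finger pad.
Only numpy, scipy, OpenCV 4.12 (cv2) and the standard library are available. Lean on these libraries where they do the work, as an engineer would, in place of code of your own. Each camera call takes 0.05 s, during which the arm holds its last target. There are 200 camera calls.

## Working session

There is one attempt and no reset: what is moved stays moved. The work goes in short steps, Python scripts to look and compute and a shell command to move; the robot and the scene stay as the last step left them, time stands still between calls to the robot, and variables do not carry over. Pictures are saved under pics/ and viewed, at most 10 in all, crops included, and the job is handed in when it is done.

```bash
mkdir -p pics; ls
cat > h.py <<'E'
import numpy as np, cv2
from workcell import bot
def w(cam,p):
    T=np.array(bot.calibration(cam)["pose"]); return (T@np.append(p,1))[:3]
E
python3 - <<'E'
from h import *
for c in ("scene","side"):
    p,d=bot.camera(c); cv2.imwrite(f"pics/{c}0.png",p[:,:,::-1])
    for l in ("wide_box","wide_box_press","wide_box_edge","wide_box_hinge","narrow_box","spool","tape","meter","driver","felt_marker","side_cutters"):
        for r in bot.tip_of(l,c)[:2]: print(c,l,round(r["confidence"],2),w(c,r["at"]).round(3))
o=bot.get_obs(); print(o["clock"],o["eef_pos"],o["tool_rot"],o["ft_force"],bot.tcp_to_grasp)
E
```

```text
pics
scene wide_box 0.85 [ 0.445  0.304 -0.002]
scene wide_box 0.7 [ 0.471 -0.547 -0.004]
scene wide_box_press 0.6 [0.399 0.282 0.073]
scene wide_box_press 0.16 [0.385 0.277 0.067]
scene wide_box_edge 0.7 [0.379 0.281 0.063]
scene wide_box_hinge 0.81 [0.496 0.33  0.063]
scene narrow_box 0.87 [ 0.435 -0.354 -0.007]
scene spool 0.78 [ 0.272  0.254 -0.004]
scene tape 0.6 [0.692 0.269 0.   ]
scene tape 0.22 [0.495 0.333 0.062]
scene meter 0.43 [ 0.447  0.304 -0.004]
scene driver 0.57 [ 0.436  0.53  -0.002]
scene felt_marker 0.57 [ 0.297 -0.297  0.001]
scene side_cutters 0.42 [ 0.473 -0.544 -0.   ]
side wide_box_press 0.4 [0.684 0.267 0.001]
side wide_box_edge 0.64 [ 0.431  0.526 -0.   ]
side wide_box_hinge 0.66 [0.494 0.326 0.06 ]
side narrow_box 0.97 [ 0.426 -0.366 -0.005]
side tape 0.58 [ 0.689  0.267 -0.001]
side meter 0.83 [ 0.667 -0.293  0.001]
side driver 0.59 [0.433 0.53  0.   ]
side felt_marker 0.51 [ 0.294 -0.302 -0.   ]
side side_cutters 0.56 [ 0.467 -0.549 -0.003]
1.2 [0.17511863 0.46833262 0.3038885 ] [ 1.77960238e-01  9.84037679e-01 -1.97279079e-05  4.61545606e-06] [0.19524084 0.2293733  0.10410699] 0.0539
```

View pics/scene0.png

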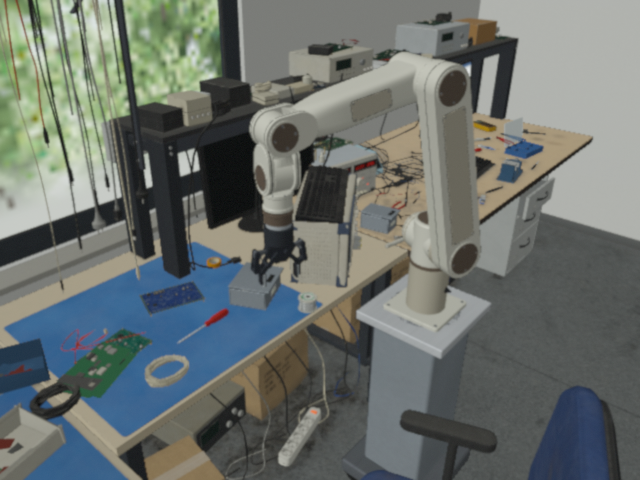

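View pics/side0.png

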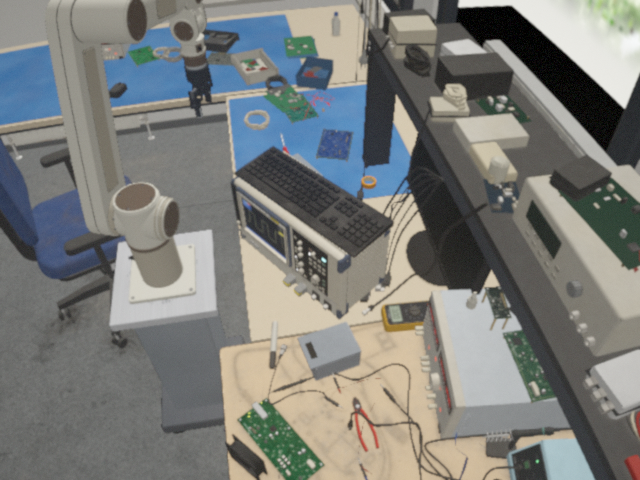

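The wider box appears to be the one at the left (scene pixel ~(255,285), partly hidden by the gripper). The other is right of the oscilloscope (scene ~(378,218), side ~(330,350)). I'll check the widths with depth and work out the tilted tool orientation.

```bash
cat >> h.py <<'E'
from scipy.spatial.transform import Rotation as R
def cloud(c,d):
    k=bot.calibration(c); K=np.array(k["intrinsics"]); v,u=np.nonzero(d>0)
    q=cv2.undistortPoints(np.c_[u,v].astype(float)[:,None],K,np.array(k["dist"],float))[:,0]
    z=d[v,u]; P=np.c_[q[:,0]*z,-q[:,1]*z,-z]; T=np.array(k["pose"]); return P@T[:3,:3].T+T[:3,3]
def lid(P,c,zr=(.064,.08),rad=.13):
    m=(np.hypot(P[:,0]-c[0],P[:,1]-c[1])<rad)&(P[:,2]>zr[0])&(P[:,2]<zr[1])
    return m.sum(),np.median(P[m,2]),cv2.minAreaRect(P[m,:2].astype(np.float32)*1000)
def target(yaw,pitch):  # pitch below horizontal
    h=np.array([np.cos(yaw),np.sin(yaw),0]); z=h*np.cos(pitch)-np.array([0,0,np.sin(pitch)])
    y=np.array([-np.sin(yaw),np.cos(yaw),0]); return np.c_[np.cross(y,z),y,z]
def cmd(pos,Rt):
    o=bot.get_obs(); R0=R.from_quat(o["tool_rot"])
    rv=(R.from_matrix(Rt)*R0.inv()).as_rotvec()
    return ((np.array(pos)-o["eef_pos"])/.8).round(4),(rv/2).round(4)
E
python3 - <<'E'
from h import *
for c in ("scene","side"):
    p,d=bot.camera(c); P=cloud(c,d)
    for n,ctr in (("L",(.44,.304)),("R",(.43,-.36))): 
        try: print(c,n,lid(P,ctr))
        except Exception as e: print(c,n,"none")
o=bot.get_obs(); Tt=np.eye(4); Tt[:3,:3]=R.from_quat(o["tool_rot"]).as_matrix(); Tt[:3,3]=o["eef_pos"]
print((np.linalg.inv(Tt)@np.array(bot.calibration("wrist")["pose"])).round(3))
print(cmd([.27,.25,.28],target(.39,np.radians(45))),np.linalg.norm(cmd([.27,.25,.28],target(.39,np.radians(45)))[1])*2*57.3)
E
```

```text
scene L (np.int64(884), np.float64(0.07053735797591831), ((429.45001220703125, 296.03302001953125), (161.2932586669922, 177.8981475830078), 25.542985916137695))
scene R (np.int64(364), np.float64(0.06960120596259761), ((430.9588928222656, -390.2718811035156), (134.1613311767578, 170.17906188964844), 12.164300918579102))
side L (np.int64(123), np.float64(0.0705418548415635), ((492.56060791015625, 325.9195556640625), (24.04484748840332, 158.01837158203125), 31.703319549560547))
side R (np.int64(1951), np.float64(0.07118075775723742), ((449.3307189941406, -354.22088623046875), (215.44825744628906, 166.68179321289062), 45.560367584228516))
[[ 0.001  0.946  0.324  0.082]
 [ 1.    -0.001 -0.     0.   ]
 [ 0.     0.324 -0.946 -0.07 ]
 [ 0.     0.     0.     1.   ]]
(array([ 0.1186, -0.2729, -0.0299]), array([ 0.0065, -0.4015,  0.3541])) 61.354501507547106
```

Left box's lid is about 158 mm wide, so it is the target. I'll move to a tilted pre-pose with the fingers shut.

```bash
python3 -m jog '[0.06,-0.14,-0.01,0.003,-0.2,0.18,0.12,-0.27,-0.03,0.0065,-0.4,0.354,0.12,-0.27,-0.03,0.0065,-0.4,0.354,0.12,-0.27,-0.03,0.0065,-0.4,0.354,0.12,-0.27,-0.03,0.0065,-0.4,0.354,0.12,-0.27,-0.03,0.0065,-0.4,0.354,0.12,-0.27,-0.03,0.0065,-0.4,0.354,0.12,-0.27,-0.03,0.0065,-0.4,0.354,0.12,-0.27,-0.03,0.0065,-0.4,0.354,0.12,-0.27,-0.03,0.0065,-0.4,0.354]' -1
python3 - <<'E'
from h import *
for c in ("wrist","scene"):
    p,d=bot.camera(c); cv2.imwrite(f"pics/{c}1.png",p[:,:,::-1])
    P=cloud(c,d); print(lid(P,(.44,.304)))
    for l in ("wide_box","wide_box_press","wide_box_edge","wide_box_hinge","spool"):
        for r in bot.tip_of(l,c)[:1]: print(c,l,round(r["confidence"],2),w(c,r["at"]).round(3))
print(cmd([.351,.262,.164],target(.39,np.radians(45))),bot.get_obs()["joint_pos"].round(2),bot.get_obs()["clock"])
E
```

```text
clock: 2.13
eef_pos: [0.2698, 0.2503, 0.2782]
tool_rot: [-0.179, 0.907, 0.074, 0.374]
ft_force: [0.5, -0.5, -1.0]
grip_width: -0.0004
grasp_force: 0.0
(np.int64(18521), np.float64(0.0732287680762877), ((427.8472595214844, 292.165771484375), (165.2224884033203, 159.98208618164062), 25.515460968017578))
wrist wide_box 0.69 [0.444 0.306 0.004]
wrist wide_box_press 0.59 [0.4   0.281 0.076]
wrist wide_box_edge 0.79 [0.382 0.278 0.069]
(np.int64(1147), np.float64(0.0705777791135197), ((422.7706298828125, 292.0494384765625), (176.70223999023438, 172.8431854248047), 25.896095275878906))
scene wide_box 0.98 [ 0.447  0.301 -0.001]
scene wide_box_press 0.82 [0.397 0.28  0.074]
scene wide_box_edge 0.79 [0.381 0.279 0.064]
scene wide_box_hinge 0.8 [0.5   0.33  0.065]
scene spool 0.55 [ 0.273  0.251 -0.002]
(array([ 0.0998,  0.0119, -0.1448]), array([ 0.0006, -0.0016,  0.0003])) [ 1.01 -0.39 -0.87  0.41 -0.42  0.47] 2.7333
```

View pics/wrist1.png

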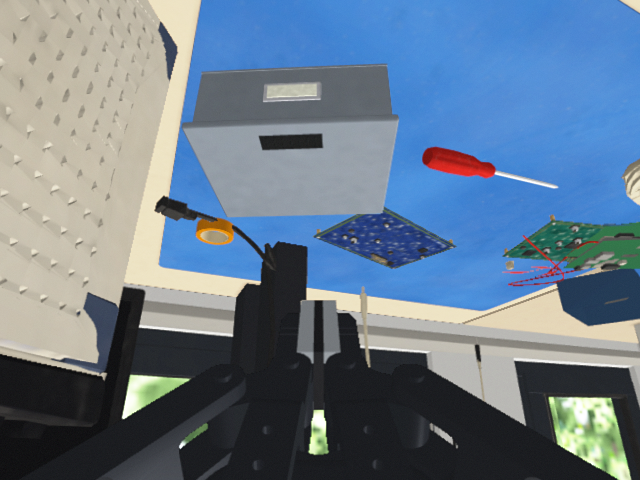

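Wrist view: pad at pixel (291,142), lid front edge at row ~118, and fingertips at (318,303). The yaw is within about 3° of the tool's. Next is approaching to just above the pad.

Run:
```python
from h import *
print(cmd([.357,.262,.157],target(.44,np.radians(45))))
```

```text
(array([ 0.1073,  0.0119, -0.1536]), array([ 0.0006, -0.0016,  0.0253]))
```

```bash
python3 -m jog '[0.03,0.003,-0.04,0,0,0.01,0.06,0.006,-0.08,0,0,0.02,0.09,0.01,-0.12,0,0,0.025,0.107,0.012,-0.145,0,0,0.025,0.107,0.012,-0.153,0,0,0.025,0.107,0.012,-0.153,0,0,0.025]' -1
python3 - <<'E'
from h import *
p,d=bot.camera("wrist"); cv2.imwrite("pics/wrist2.png",p[:,:,::-1])
print(bot.get_obs()["ft_force"])
E
```

```text
clock: 3.23
eef_pos: [0.3564, 0.2606, 0.1543]
tool_rot: [-0.201, 0.904, 0.081, 0.369]
ft_force: [0.3, 0.0, 0.3]
grip_width: -0.0001
grasp_force: 0.0
[0.09169704 0.05804188 1.02591383]
```

View pics/wrist2.png

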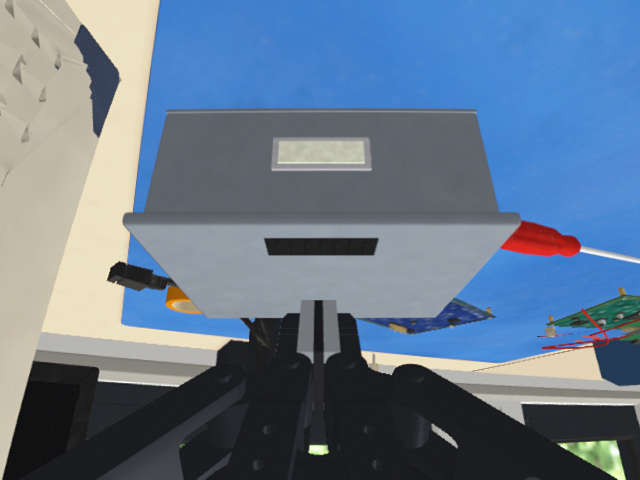

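The tool is aligned and centred: pad at (321,246), lid edge level at row 217. Now I descend until contact.

```bash
python3 -m jog '[0,0,-0.01,0,0,0,0,0,-0.018,0,0,0,0,0,-0.02,0,0,0,0,0,-0.02,0,0,0]' -1
```

```text
clock: 3.62
eef_pos: [0.3566, 0.2623, 0.1421]
tool_rot: [-0.202, 0.902, 0.084, 0.372]
ft_force: [-0.1, -0.0, -0.2]
grip_width: -0.0001
grasp_force: 0.0
```

```bash
python3 -m jog '[0,0,-0.002,0,0,0,0,0,-0.004,0,0,0,0,0,-0.004,0,0,0]' -1
```

```text
clock: 3.87
eef_pos: [0.3568, 0.2622, 0.1388]
tool_rot: [-0.202, 0.902, 0.084, 0.373]
ft_force: [-0.7, 0.5, 0.4]
grip_width: 0.0001
grasp_force: 0.0
```

```bash
python3 -m jog '[0,0,-0.002,0,0,0,0,0,-0.004,0,0,0,0,0,-0.005,0,0,0,0,0,-0.005,0,0,0]' -1
```

```text
clock: 4.2
eef_pos: [0.3566, 0.2618, 0.134]
tool_rot: [-0.202, 0.902, 0.083, 0.372]
ft_force: [0.1, -0.5, 0.2]
grip_width: -0.0002
grasp_force: 0.0
```

```bash
python3 -m jog '[0,0,-0.0012,0,0,0,0,0,-0.0025,0,0,0,0,0,-0.0025,0,0,0]' -1
```

```text
clock: 4.45
eef_pos: [0.3566, 0.2619, 0.132]
tool_rot: [-0.202, 0.902, 0.083, 0.372]
ft_force: [-1.2, 0.9, -0.3]
grip_width: -0.0002
grasp_force: 0.0
```

```bash
python3 -m jog '[0,0,-0.0012,0,0,0,0,0,-0.0025,0,0,0,0,0,-0.0025,0,0,0]' -1
```

```text
clock: 4.7
eef_pos: [0.3566, 0.2619, 0.1301]
tool_rot: [-0.202, 0.902, 0.083, 0.372]
ft_force: [-0.1, -0.1, -0.2]
grip_width: 0.0001
grasp_force: 0.0
```

```bash
python3 -m jog '[0,0,-0.0012,0,0,0,0,0,-0.0025,0,0,0,0,0,-0.0025,0,0,0]' -1
```

```text
clock: 4.95
eef_pos: [0.3568, 0.262, 0.1284]
tool_rot: [-0.201, 0.902, 0.083, 0.372]
ft_force: [-2.0, -0.8, 3.0]
grip_width: -0.0003
grasp_force: 1.3
```

```bash
python3 -m jog '[0,0,-0.0012,0,0,0,0,0,-0.0025,0,0,0,0,0,-0.0025,0,0,0]' -1
```

```text
clock: 5.2
eef_pos: [0.3567, 0.262, 0.1263]
tool_rot: [-0.201, 0.902, 0.083, 0.372]
ft_force: [-1.8, -1.1, 2.7]
grip_width: -0.0002
grasp_force: 1.6
```

```bash
python3 -m jog '[0,0,-0.0012,0,0,0,0,0,-0.0025,0,0,0,0,0,-0.0025,0,0,0]' -1
```

```text
clock: 5.45
eef_pos: [0.3568, 0.262, 0.1245]
tool_rot: [-0.201, 0.902, 0.083, 0.373]
ft_force: [-6.1, -3.5, 9.5]
grip_width: -0.0001
grasp_force: 4.6
```

Contact came at z≈0.1295, and the force rose at the stop about 5 mm lower, so the catch should be free. I'll withdraw up and back, then look.

```bash
python3 -m jog '[-0.005,-0.002,0.012,0,0,0,-0.025,-0.012,0.035,0,0,0,-0.05,-0.024,0.06,0,0,0,-0.075,-0.036,0.085,0,0,0,-0.09,-0.043,0.1,0,0,0,-0.09,-0.043,0.1,0,0,0,-0.09,-0.043,0.1,0,0,0,-0.09,-0.043,0.1,0,0,0,-0.09,-0.043,0.1,0,0,0,-0.09,-0.043,0.1,0,0,0]' -1
python3 - <<'E'
from h import *
import time
for c in ("wrist","scene"):
    p,d=bot.camera(c); 
    if c=="wrist": cv2.imwrite("pics/wrist3.png",p[:,:,::-1])
    for l in ("wide_box","wide_box_press","wide_box_edge","wide_box_hinge"):
        for r in bot.tip_of(l,c)[:1]: print(c,l,round(r["confidence"],2),w(c,r["at"]).round(3))
print(bot.get_obs()["ft_force"],bot.get_obs()["clock"])
E
```

```text
clock: 6.28
eef_pos: [0.2849, 0.2274, 0.2031]
tool_rot: [-0.202, 0.903, 0.082, 0.371]
ft_force: [0.8, -0.7, 0.5]
grip_width: 0.0002
grasp_force: 0.0
wrist wide_box 0.85 [0.445 0.3   0.006]
wrist wide_box_press 0.81 [0.401 0.282 0.101]
wrist wide_box_edge 0.79 [0.389 0.277 0.101]
wrist wide_box_hinge 0.7 [0.498 0.326 0.07 ]
scene wide_box 0.55 [ 0.447  0.305 -0.002]
scene wide_box_press 0.66 [0.405 0.285 0.107]
scene wide_box_edge 0.6 [0.388 0.281 0.105]
scene wide_box_hinge 0.88 [0.496 0.329 0.064]
[-0.3644377  -0.1599557  -0.15122489] 6.7833
```

View pics/wrist3.png

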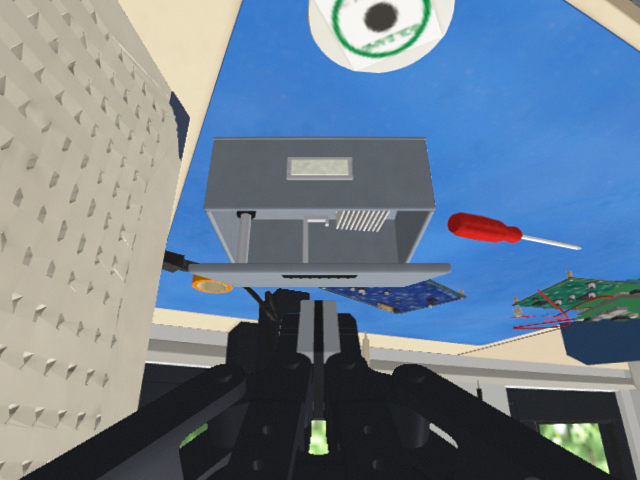

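The lid has sprung ajar (edge line at row ~272, heat sink visible inside). Next I lower the fingers in front of the lid, keeping clear of the spool (about (380,18)), while the lid settles.

```bash
python3 -m jog '[0.005,0.003,-0.03,0,0,0,0.01,0.006,-0.06,0,0,0,0.0175,0.011,-0.085,0,0,0,0.0175,0.011,-0.092,0,0,0,0.0175,0.011,-0.092,0,0,0,0.0175,0.011,-0.092,0,0,0,0.0175,0.011,-0.092,0,0,0]' -1
python3 - <<'E'
from h import *
for c in ("wrist","scene"):
    p,d=bot.camera(c); cv2.imwrite(f"pics/{c}4.png",p[:,:,::-1])
    for l in ("wide_box_press","wide_box_edge","wide_box_hinge"):
        for r in bot.tip_of(l,c)[:1]: print(c,l,round(r["confidence"],2),w(c,r["at"]).round(3))
print(cmd([.362,.2655,.1296],target(.44,np.radians(45))))
E
```

```text
clock: 7.37
eef_pos: [0.3113, 0.2544, 0.1496]
tool_rot: [-0.201, 0.908, 0.076, 0.361]
ft_force: [0.4, -1.2, -0.8]
grip_width: -0.0003
grasp_force: 0.0
wrist wide_box_hinge 0.17 [0.445 0.301 0.003]
scene wide_box_press 0.92 [0.41  0.286 0.116]
scene wide_box_edge 0.9 [0.392 0.284 0.116]
scene wide_box_hinge 0.76 [0.498 0.331 0.066]
(array([ 0.063 ,  0.0135, -0.0248]), array([ 0.0095, -0.0119,  0.0041]))
```

View pics/wrist4.png

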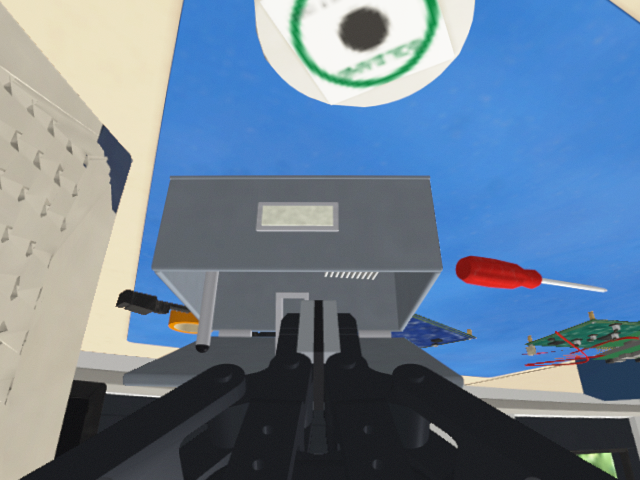

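The arm stopped short of the commanded pose because of a reach limit. The fingertips are in front of the lid's raised edge, below its level. I'll do a partial step forward to settle which reference the next call uses.

```bash
python3 -m jog '[0.018,0.008,0,0,0,0,0.035,0.015,0,0,0,0,0.035,0.015,0,0,0,0]' -1
python3 - <<'E'
from h import *
o=bot.get_obs();Rm=R.from_quat(o["tool_rot"]).as_matrix();print(o["joint_pos"].round(2),Rm[:,2].round(3),(o["eef_pos"]+.073*Rm[:,2]).round(4))
E
```

```text
clock: 8.02
eef_pos: [0.3417, 0.2682, 0.1504]
tool_rot: [-0.2, 0.907, 0.076, 0.362]
ft_force: [-1.0, 0.2, 0.1]
grip_width: -0.0002
grasp_force: 0.1
[ 0.8   0.04 -1.03 -0.22 -0.25  0.27] [ 0.627  0.283 -0.726] [0.3875 0.2889 0.0974]
```

The reference is the clipped pose. Now I go under the edge.

```bash
python3 -m jog '[0.004,-0.003,-0.012,0.0095,-0.012,0.004,0.012,-0.003,-0.026,0.0095,-0.012,0.004,0.025,-0.003,-0.026,0.0095,-0.012,0.004,0.025,-0.003,-0.026,0.0095,-0.012,0.004]' -1
python3 - <<'E'
from h import *
o=bot.get_obs();Rm=R.from_quat(o["tool_rot"]).as_matrix();print(o["joint_pos"].round(2),Rm[:,2].round(3),(o["eef_pos"]+.073*Rm[:,2]).round(4))
p,d=bot.camera("wrist"); cv2.imwrite("pics/wrist5.png",p[:,:,::-1])
h=np.array([np.cos(.44),np.sin(.44)]); hinge=np.array([.498,.330])
t=(o["eef_pos"]+.073*Rm[:,2]); r=hinge-t[:2]; print("tip before hinge",r@h,"lateral",r@[-h[1],h[0]],"z",t[2])
# arc plan: rotate tip about hinge line with rising angle
x0,z0=r@h,t[2]-.066
for a in np.arange(0,1.75,.1):
    c,s=np.cos(a),np.sin(a); x=x0*c-z0*s; z=x0*s+z0*c
    dx=(x0-x)*h; print(round(a,2),(np.r_[dx,z-z0]/.8).round(3))
E
```

```text
clock: 8.35
eef_pos: [0.358, 0.2627, 0.126]
tool_rot: [-0.202, 0.903, 0.082, 0.37]
ft_force: [-3.9, -0.6, 0.6]
grip_width: 0.0001
grasp_force: 1.4
[ 0.74  0.15 -1.07 -0.4  -0.21  0.22] [ 0.636  0.298 -0.712] [0.4044 0.2845 0.074 ]
tip before hinge 0.10403497625726753 lateral 0.0013088947863727496 z 0.07397628730679032
0.0 [0. 0. 0.]
0.1 [0.001 0.001 0.013]
0.2 [0.004 0.002 0.026]
0.3 [0.008 0.004 0.038]
0.4 [0.013 0.006 0.05 ]
0.5 [0.019 0.009 0.061]
0.6 [0.026 0.012 0.072]
0.7 [0.033 0.016 0.081]
0.8 [0.042 0.02  0.09 ]
0.9 [0.052 0.024 0.098]
1.0 [0.062 0.029 0.105]
1.1 [0.072 0.034 0.11 ]
1.2 [0.083 0.039 0.115]
1.3 [0.095 0.045 0.118]
1.4 [0.107 0.05  0.12 ]
1.5 [0.118 0.056 0.12 ]
1.6 [0.13  0.061 0.12 ]
1.7 [0.142 0.067 0.118]
```

View pics/wrist5.png

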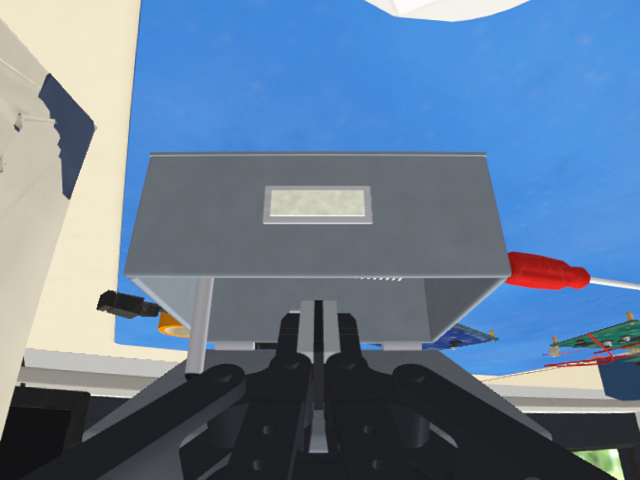

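The fingertips are inside, just behind the front rim (tips (318,303), rim row ~275) and under the lid. Light contact only. I lift along the hinge arc.

```bash
python3 -m jog '[0,0,0.007,0,0,0,0.001,0.001,0.013,0,0,0,0.003,0.001,0.02,0,0,0,0.004,0.002,0.026,0,0,0,0.006,0.003,0.032,0,0,0,0.008,0.004,0.038,0,0,0,0.008,0.004,0.038,0,0,0]' -1
python3 - <<'E'
from h import *
p,d=bot.camera("scene")
for l in ("wide_box","wide_box_edge","wide_box_hinge"):
  for r in bot.tip_of(l,"scene")[:1]: print(l,round(r["confidence"],2),w("scene",r["at"]).round(3))
E
```

```text
clock: 8.98
eef_pos: [0.3668, 0.2683, 0.1603]
tool_rot: [-0.201, 0.901, 0.084, 0.375]
ft_force: [0.2, -0.5, 0.0]
grip_width: 0.0003
grasp_force: 0.3
wide_box 0.79 [ 0.449  0.301 -0.001]
wide_box_edge 0.85 [0.402 0.287 0.138]
wide_box_hinge 0.67 [0.496 0.329 0.067]
```

```bash
python3 -m jog '[0.002,0.001,0.006,0,0,0,0.005,0.002,0.012,0,0,0,0.008,0.004,0.018,0,0,0,0.011,0.005,0.023,0,0,0,0.018,0.008,0.034,0,0,0,0.025,0.012,0.043,0,0,0,0.034,0.016,0.052,0,0,0,0.044,0.02,0.06,0,0,0,0.054,0.025,0.067,0,0,0,0.054,0.025,0.067,0,0,0]' -1
python3 - <<'E'
from h import *
p,d=bot.camera("scene"); cv2.imwrite("pics/scene6.png",p[180:330,170:370,::-1].repeat(3,0).repeat(3,1))
for l in ("wide_box","wide_box_edge","wide_box_hinge"):
  for r in bot.tip_of(l,"scene")[:1]: print(l,round(r["confidence"],2),w("scene",r["at"]).round(3))
E
```

```text
clock: 10.02
eef_pos: [0.4116, 0.289, 0.2153]
tool_rot: [-0.201, 0.901, 0.084, 0.376]
ft_force: [0.6, 0.5, 0.4]
grip_width: 0.0001
grasp_force: 0.0
wide_box 0.78 [ 0.447  0.305 -0.003]
wide_box_edge 0.7 [0.464 0.315 0.188]
```

View pics/scene6.png

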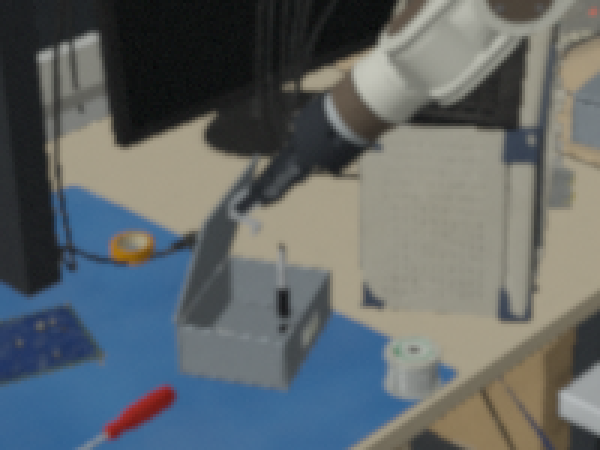

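The lid is at about 1.29 rad with the fingers on its inner face. I push on past upright.

```bash
python3 -m jog '[0.005,0.002,0.002,0,0,0,0.01,0.005,0.004,0,0,0,0.016,0.007,0.007,0,0,0,0.021,0.01,0.01,0,0,0,0.027,0.013,0.011,0,0,0,0.033,0.016,0.013,0,0,0,0.039,0.018,0.014,0,0,0,0.045,0.021,0.015,0,0,0,0.051,0.024,0.015,0,0,0,0.056,0.027,0.015,0,0,0]' -1
python3 - <<'E'
from h import *
p,d=bot.camera("scene")
for l in ("wide_box","wide_box_edge","wide_box_hinge"):
  for r in bot.tip_of(l,"scene")[:1]: print(l,round(r["confidence"],2),w("scene",r["at"]).round(3))
E
```

```text
clock: 11.05
eef_pos: [0.4546, 0.3094, 0.2243]
tool_rot: [-0.202, 0.902, 0.083, 0.373]
ft_force: [-0.0, 0.0, 0.5]
grip_width: -0.0001
grasp_force: 0.0
wide_box 0.91 [ 0.447  0.305 -0.002]
wide_box_edge 0.82 [0.512 0.337 0.191]
wide_box_hinge 0.71 [ 0.275  0.252 -0.003]
```

```bash
python3 -m jog '[0.006,0.003,0,0,0,0,0.012,0.006,0,0,0,0,0.016,0.007,0,0,0,0,0.016,0.007,0,0,0,0,0.016,0.007,0,0,0,0]' -1 ; python3 -m jog '[-0.03,-0.014,0.005,0,0,0,-0.07,-0.033,0.02,0,0,0,-0.11,-0.05,0.04,0,0,0,-0.15,-0.07,0.06,0,0,0,-0.17,-0.08,0.08,0,0,0,-0.17,-0.08,0.08,0,0,0,-0.17,-0.08,0.08,0,0,0,-0.17,-0.08,0.08,0,0,0]' -1
python3 - <<'E'
from h import *
p,d=bot.camera("wrist");cv2.imwrite("pics/wrist7.png",p[:,:,::-1])
p,d=bot.camera("scene")
for l in ("wide_box","wide_box_edge","wide_box_hinge","narrow_box","spool"):
  for r in bot.tip_of(l,"scene")[:1]: print(l,round(r["confidence"],2),w("scene",r["at"]).round(3))
E
```

```text
clock: 11.67
eef_pos: [0.4668, 0.3146, 0.2239]
tool_rot: [-0.202, 0.902, 0.083, 0.373]
ft_force: [0.2, -0.2, 0.1]
grip_width: -0.0002
grasp_force: 0.0
clock: 12.33
eef_pos: [0.3309, 0.2509, 0.2884]
tool_rot: [-0.202, 0.902, 0.084, 0.374]
ft_force: [-0.1, -0.0, -0.5]
grip_width: -0.0
grasp_force: 0.0
wide_box 0.7 [ 0.435  0.533 -0.003]
wide_box_edge 0.59 [0.534 0.352 0.187]
wide_box_hinge 0.64 [0.496 0.334 0.065]
narrow_box 0.97 [ 0.432 -0.363 -0.005]
spool 0.83 [ 0.274  0.254 -0.003]
```

View pics/wrist7.png

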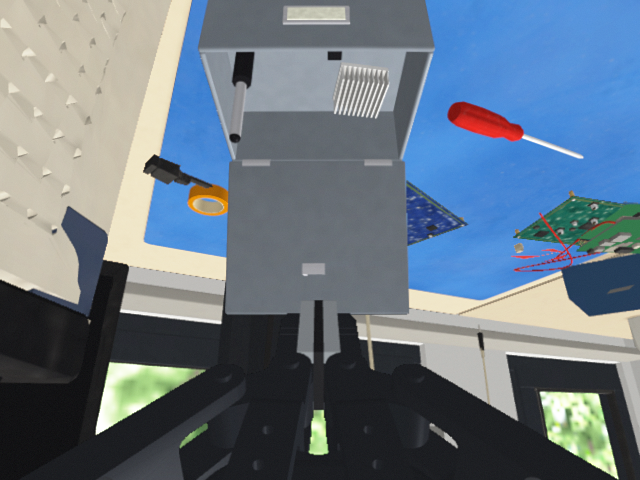

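The lid leans fully open (edge at row ~313, 41 mm behind the hinge, which is about 1.9 rad). The heat sink is on the floor at (360,90), the box hasn't moved, and the robot is clear. Handing in.

```bash
python3 -c "
from workcell import bot
print(bot.job_done())"
```

```text
the job is handed in; nothing more can be done
None
```

The wide box's lid was pressed, sprang ajar and was pushed back to about 1.9 rad, where it stays open. The box and heat sink stayed in place, the narrow box and spool measured in place, the rest was not touched, and the job is handed in (no verdict was returned).

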